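Load a marble shaft into the dowelling jig

ROBOT

A 7-joint arm with a two-finger parallel gripper is mounted at the origin on the work surface. World frame = base frame: x ahead of the robot, y to its left, z up, the work surface at z = 0. Lengths are in m, angles in rad, forces in N, time in s.
With the tool pointing down it reaches from about 0.35 to 0.9 m from the base axis. Payload 8.1 kg.
Tool frame: the origin (TCP) lies at the very end of the fingers, on their centre line; the grasp point (between the pads) lies 19 mm behind it (arm.tcp_to_grasp is the z of the grasp point in the tool frame, in m); z points along the fingers, y is the line along which they close (so a half turn about z gives the same grasp; the last joint's range is limited). The gripper opens to 92 mm and grips with 3 to 60 N. Pads are 19 mm wide; open, the fingers measure 130 mm over their backs; the gripper's body (75 mm by 190 mm) begins 47 mm behind the grasp point.
Start: joints at [-1.3, 0.434, 0.025, 1.573, -0.012, 1.134, -0.075], TCP at [0.228, 0.582, 0.227] pointing down, gripper open.
Joint ranges: [-2.62, 2.62], [-0.44, 2.09], [-1.27, 1.32], [0.08, 2.57], [-1.32, 4.46], [0.12, 2], [-2.74, 2.74]. Speed limits (rad/s): [2.22, 2.22, 3.01, 3.01, 3.14, 3.14, 3.14].

INTERFACE

Orientations are given as a rotation vector (axis times angle).
In Python, from cell import readout, vision, sign_off, arm gives the robot as it stands. The module is installed in compiled form; this text tells all that it offers.
- The arm moves only by the shell command python3 -m creep 'ROWS' [FORCE]. ROWS is JSON, a list of rows, each a list of 5 numbers: the shift along the tool's x, y, z in units of 4 cm (1.0 is 4 cm), then the turn about the tool's z in units of 4 degrees (1.0 is 4 degrees), then the opening, from 0 (shut) to 1 (fully open). A call has 1 to 12 rows; each row shifts and turns the commanded pose from where the row before left it, along the tool's axes as they then stand; what a row does not reach is not made up. A row lasts 1/8 s, in which the tool goes at most 62.5 mm and 10.7 degrees, less where a joint would pass 70% of its speed; a pose out of reach is approached as far as the arm can. A call with a number of a shift or a turn outside -1 to 1 is refused whole. A call with a gripper value outside its range is refused whole. The fingers move at their own pace and stop on an object; FORCE is the grip in N (left out, the last holds). Time passes only in rows, so rows that do not move let the fingers close. It gives the time, the measured TCP pose, the force, the opening and the grip force at its end, in the units of the state.
- readout.observe(): the state, without advancing time (a new reading comes with each control period).
- vision.get_image(name): name is "scene" or "top" or "wrist"; returns a dict with "pixels" (384x512x3 uint8, blue, green, red), "z_map" (384x512 float32, m along the optical axis (not along the pixel's ray), 0 where there is no reading), "camera_matrix" (3x3 intrinsics, pixels), "k1" (the pictures are not rectified: a ray, as slopes to the right and down, at radius r is drawn at 1 + k1 r^2 times it, then the intrinsics apply), "position" and "rotation" of the camera in the world. Camera axes: x right, y up, looking along -z (the intrinsics and any distortion apply to the point x, -y, -z); pixel columns grow to the right and rows downward; lengths in m; the calibration is good to about 2 mm. A picture is of the moment at which its call begins.
- sign_off(): hands the job in; it is judged then, once.
The state is a dict: "clock": time; "joints": joint angles; "dq": joint speeds; "joint_efforts": joint torques, N m; "position": TCP position; "ee_rot": TCP orientation; "force": force on the tool from outside, world axes, zero at the start; "ft_torque": the same for the moment, N m; "width": opening from 0.0 (shut) to 1.0 (fully open); "gripper_force": force on a finger pad.
Only numpy, scipy, OpenCV 4.12 (cv2) and the standard library are available. Lean on these libraries where they do the work, as an engineer would, in place of code of your own. Each camera call takes 0.05 s, during which the arm holds its last target. There are 200 camera calls.

TASK

Roll the white marble shaft along the plywood deck by pushing its side, until it drops into the timber V-block, then push on its end to slide it gently along the V until it is right up against the steel drill-guide plate. Only push it with the fingers, do not grip or lift it or let it roll off the jig, and leave the tools, tins and stone around it where they are.

Things in the scene. Friction and masses are not known exactly. Their poses are not given: they have to be found in the camera images.
- shaft: solid white marble cylinder, 50 mm in diameter, 150 mm long, about 0.8 kg, dark lines along it. Origin at its centre; its y axis is its long axis (x and z turn as it rolls), +y end towards the guide plate's side. Starts on the deck, parallel to the V within 12 degrees, 115 to 145 mm from its middle line. Rolls easily and stops within a few mm when the push stops; slides lengthwise in the V under 4 to 15 N
- jig: dowelling jig fixed to the bench: level plywood deck, 36 mm high, with a dark timber V-block along its far edge. Origin on the bench under the bottom line of the V; z up, y along the V towards the guide plate, x square to it, away from the deck. The 90-degree V runs from y = -140 to +60 mm, is 44 mm wide and 22 mm deep, its mouth level with the deck, with a 12 mm flat on either side
- deck_edge (a point): point on the deck's top (z = 36 mm) where it meets the V-block, 34 mm before the V's middle line; axes as the jig's. From here the deck reaches 234 mm back to -x, 200 mm to -y and 130 mm to +y; a batten 16 mm wide and 10 mm high runs along its edge nearest the robot
- home (a point): where the shaft's centre lies when it is down in the V and touching the guide plate: on the jig's x = 0, y = -15 mm, z = 49 mm; axes as the jig's
- guide_plate: steel drill-guide plate fixed across the +y end of the V-block: 70 mm wide, 10 mm thick, top 90 mm above the bench, with a brass bush on its outer side in line with the V. Origin on the bench below the face that the shaft's end meets; axes as the jig's
- resin_tin: small aluminium resin tin with a yellow label, upright, 44 mm across, 62 mm tall, standing on the deck; origin under its base; to be left alone
- tape_measure: orange tape measure, 52 x 30 x 50 mm, standing on the deck; origin under its base; to be left alone
- mallet: mason's round wooden mallet standing on its head, 92 mm across, 225 mm tall, on the bench; origin under its base; to be left alone
- chisel: steel stone chisel lying on the bench, 222 mm long along its own x, 14 mm thick; origin on the bench near mid-length; to be left alone
- spray_bottle: clear spray bottle with a red head, 68 mm across, 202 mm tall, on the bench; origin under its base; to be left alone
- moulding_fragment: broken piece of grey stone moulding, 120 x 75 x 85 mm tall, on the bench; origin under its base; to be left alone
- drill: green and black cordless drill standing on its battery, 214 mm tall, about 250 mm long along its own x, chuck towards its -x; origin under its base; to be left alone
Things that resemble listed ones, but are neither listed nor needed, are in the scene too. Leave any red or turquoise look-alike of the shaft alone.

How it is judged:
On the way:
1. the shaft rolls along the deck, at least a fifth of a turn, by being pushed (it is not slid or carried) (angle between shaft's own z axis and vertical above 1.25 rad and x of shaft in the frame of jig below -0.025 m), for 0.05 s.
At the end, for the whole second after the job is handed in: the shaft lies at rest down in the V (centre within 4 mm of the V's middle line and of its seated height of 49 mm, axis along the V within 0.05 rad), with its end less than 4 mm from the guide plate (x of shaft in the frame of jig between -0.004 and 0.004 m and z of shaft in the frame of jig between 0.045 and 0.053 m and angle between the y axis of shaft and the y axis of jig, either way round below 0.05 rad and y of shaft in the frame of jig between -0.019 and -0.011 m and linear speed of shaft below 0.02 m/s); the robot touches nothing.
It fails at once if the shaft is lifted: its centre rises more than 8 mm above its rolling height on the deck (61 mm) (height (world z) of shaft above 0.069 m).
It fails at once if the shaft rolls off the jig (height (world z) of shaft below 0.04 m).
It fails at once if the shaft is rammed against the guide plate with more than 50 N (contact force between shaft and guide_plate above 50 N).
It fails at once if the shaft is gripped or squeezed: the fingers press on it with more than 35 N (contact force between the fingers and shaft above 35 N).
It fails at once if a tool, tin, bottle or stone around it is moved more than 20 mm (distance of any of resin_tin, tape_measure, mallet, chisel, spray_bottle, moulding_fragment, drill from where it was at the start of the episode above 0.02 m).
It also fails if it takes over 58 s, if anything falls off the work surface, if the arm or the gripper's body presses on something with over 40 N, if the wrist force passes 120 N, or if a joint passes its speed limit or range.

## Working session

There is one attempt and no reset: what is moved stays moved. The work goes in short steps, Python scripts to look and compute and a shell command to move; the robot and the scene stay as the last step left them, time stands still between calls to the robot, and variables do not carry over. Pictures are saved under pics/ and viewed, at most 10 in all, crops included, and the job is handed in when it is done.

```bash
mkdir -p pics && cat > h.py <<'E'
import numpy as np, cv2
from cell import readout, vision, sign_off, arm
def grab(n,f=None):
    im=vision.get_image(n)
    if f: cv2.imwrite('pics/'+f,im['pixels'])
    return im
def rot(im):
    R=np.array(im['rotation'],float)
    return R if R.shape==(3,3) else cv2.Rodrigues(R)[0]
def rays(im,uv):
    uv=np.asarray(uv,float).reshape(-1,1,2)
    p=cv2.undistortPoints(uv,np.array(im['camera_matrix'],float),np.array([im['k1'],0,0,0.]))[:,0]
    return np.c_[p[:,0],-p[:,1],-np.ones(len(p))]@rot(im).T
def onplane(im,uv,z):
    d=rays(im,uv);o=np.array(im['position'])
    return o+d*((z-o[2])/d[:,2])[:,None]
def depth(im,uv):
    uv=np.asarray(uv,int).reshape(-1,2)
    return np.array(im['position'])+rays(im,uv)*im['z_map'][uv[:,1],uv[:,0]][:,None]
E
python3 - <<'E'
from h import *
a=grab('top');b=grab('scene')
cv2.imwrite('pics/a.png',a['pixels']);cv2.imwrite('pics/b.png',b['pixels'])
print(readout.observe(),arm.tcp_to_grasp)
for i in(a,b):print(i['position'],rot(i),i['camera_matrix'],i['k1'])
E
```

```text
{'clock': 0.1, 'joints': array([-1.29959471,  0.43515532,  0.02501412,  1.57403665, -0.01158937,
        1.1340135 , -0.07513441]), 'dq': array([ 0.00067189, -0.00255845, -0.0008447 , -0.00186815, -0.00136173,
        0.00022268, -0.00030339]), 'joint_efforts': array([ 3.09870578e-03, -6.69129181e+01,  9.87967439e-01, -3.15143752e+01,
       -6.05768384e-02,  3.73714417e-02,  3.09843381e-05]), 'position': array([0.2281243 , 0.5813638 , 0.22601087]), 'ee_rot': array([-5.83942821e-01, -3.08672832e+00,  2.29886958e-03]), 'force': array([-0.46766587,  0.1045655 , -0.12489107]), 'ft_torque': array([-0.01037971, -0.02465819,  0.02568355]), 'gripper_force': 0.0, 'width': 1.0016558433473717} -0.0188
[0.27498804 0.00855323 1.25534761] [[-0.01215419  0.98915971 -0.1463398 ]
 [-0.99991815 -0.01143837  0.00573205]
 [ 0.00399602  0.14639749  0.98921778]] [[416.97667261   0.         254.7691597 ]
 [  0.         416.97667261 188.17460425]
 [  0.           0.           1.        ]] -0.09752982248428124
[0.83245113 0.43146571 1.00017826] [[-0.72393101 -0.58519342  0.36533897]
 [ 0.68985396 -0.61019802  0.38956372]
 [-0.00504101  0.53404779  0.84543926]] [[386.74020272   0.         256.39228354]
 [  0.         386.74020272 189.41206439]
 [  0.           0.           1.        ]] -0.059727622791913605
```

View pics/a.png

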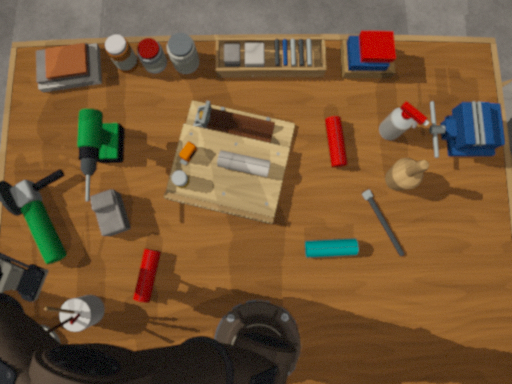

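View pics/b.png

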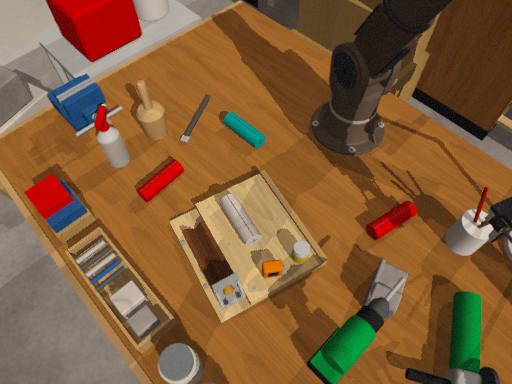

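Top view: the jig has its V as a dark strip from (205,115) to (272,130), with the guide plate at the left end (203,115). The white candidate for the shaft is at (244,163). The look-alikes are red at (336,141), red at (147,275) and turquoise at (332,248). I choose the white one on the deck and will check it in a crop.

```bash
python3 - <<'E'
from h import *
a=cv2.imread('pics/a.png')[90:230,155:310]
cv2.imwrite('pics/c.png',cv2.resize(a,None,fx=4,fy=4,interpolation=cv2.INTER_CUBIC))
im=grab('top')
hsv=cv2.cvtColor(im['pixels'],cv2.COLOR_BGR2HSV)
v,u=np.mgrid[95:225,160:305];uv=np.c_[u.ravel(),v.ravel()]
P=depth(im,uv);H=hsv[uv[:,1],uv[:,0]].astype(int)
# shaft: top depth > .05, low sat
s=(P[:,2]>.052)&(P[:,2]<.12)
m=np.zeros(hsv.shape[:2],np.uint8);m[uv[s][:,1],uv[s][:,0]]=255
n,l,st,c=cv2.connectedComponentsWithStats(m)
for i in range(1,n):
    if st[i,4]>15:
        q=P[l[uv[:,1],uv[:,0]]==i];r=cv2.minAreaRect(q[:,:2].astype(np.float32)*1000)
        print(c[i],st[i,4],q.mean(0),q[:,2].max(),r,np.median(H[l[uv[:,1],uv[:,0]]==i],0))
d=(abs(P[:,2]-.036)<.006)
print(P[d][:,2].mean(),cv2.minAreaRect(P[d][:,:2].astype(np.float32)*1000))
# dark V
k=(P[:,2]<.036)&(P[:,2]>.005)&(H[:,2]<95)
print(k.sum(),P[k].mean(0),cv2.minAreaRect(P[k][:,:2].astype(np.float32)*1000))
E
```

```text
[204.56 113.6 ] 150 [0.67309139 0.14696013 0.07720354] 0.09375562055292841 ((676.6539306640625, 152.36329650878906), (26.17987060546875, 70.5725326538086), 73.39308166503906) [ 37.5  16.  135.5]
[187.8097561  151.28780488] 205 [0.55910913 0.19428745 0.07968702] 0.09020864260970773 ((561.5053100585938, 196.4348907470703), (30.1357364654541, 50.59898376464844), 54.549583435058594) [ 16. 255. 202.]
[242.90114943 163.33448276] 870 [0.52166215 0.03506675 0.07912203] 0.09111777640127716 ((524.35693359375, 34.83040237426758), (149.8585205078125, 49.49233627319336), 77.35533142089844) [ 18.  29. 165.]
[180.00465116 178.97209302] 215 [0.47616689 0.21379394 0.09037286] 0.10389010413689581 ((478.1705627441406, 215.57435607910156), (40.94289016723633, 39.895137786865234), 23.772605895996094) [ 30.  10. 176.]
0.03494416665944743 ((537.3007202148438, 75.90567779541016), (328.3279113769531, 304.4508056640625), 76.1105728149414)
1030 [0.65333525 0.05237067 0.02473692] ((563.8797607421875, 56.63011169433594), (362.85821533203125, 236.09307861328125), 68.10398864746094)
```

View pics/c.png

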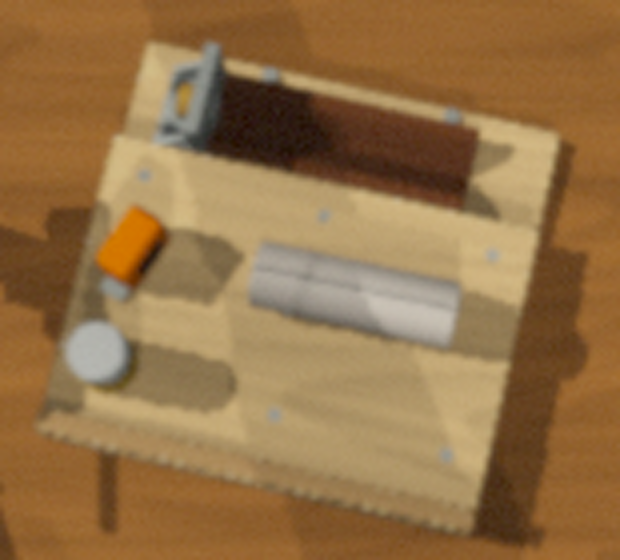

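The crop shows a white cylinder with dark lines along it, ends at about (255,272) and (455,315) in the crop. It lies on the deck nearly parallel to the V, so it is the shaft. I'll refine the jig frame from the dark block's outline at z=36 mm.

```bash
python3 - <<'E'
from h import *
im=grab('top');p=im['pixels'];hsv=cv2.cvtColor(p,cv2.COLOR_BGR2HSV)
m=((hsv[...,2]<120)).astype(np.uint8);w=np.zeros_like(m);w[105:145,205:280]=1;m&=w
m=cv2.morphologyEx(m,cv2.MORPH_OPEN,np.ones((3,3),np.uint8))
n,l,st,c=cv2.connectedComponentsWithStats(m);i=1+np.argmax(st[1:,4]);print(st[i])
# near edge (deck_edge): lowest dark pixel per column
near=[];far=[]
for u in range(218,266,2):
    r=np.where(l[:,u]==i)[0];near.append((u,r.max()+.5));far.append((u,r.min()-.5))
def fit(q):
    P=onplane(im,q,.036)[:,:2];f=cv2.fitLine(P.astype(np.float32),cv2.DIST_HUBER,0,.001,.001).ravel()
    f[:2]*=np.sign(f[1]);print('line',np.degrees(np.arctan2(f[1],f[0])),f[2:],abs((P-f[2:])@[f[1],-f[0]]).max());return f
a=fit(near);b=fit(far)
rp=[( np.where(l[v]==i)[0].max()+.5,v) for v in range(124,140,2)]
R=onplane(im,rp,.036)[:,:2]
for th in(75.5,76.1,76.5):
    y=np.array([np.cos(np.radians(th)),np.sin(np.radians(th))]);x=np.array([y[1],-y[0]])
    print(th,'near x',a[2:]@x,'far x',b[2:]@x,'end y',np.median(R@y))
    o=x*(a[2:]@x+.034)+y*(np.median(R@y)+.14);s=np.array([.5244,.0348])-o
    print(' origin',o,'shaft in jig',s@x,s@y)
E
```

```text
[ 205  106   72   37 1423]
line 77.01954 [0.62113655 0.0604401 ] 0.0018413533043132471
line 74.79067 [0.6773746  0.02430327] 0.0032112534559777042
75.5 near x 0.5862188878947256 far x 0.6497135689954521 end y 0.10438918809556308
 origin [0.66165362 0.08131441] shaft in jig -0.1212354894215405 -0.07939837608425582
76.1 near x 0.5884280746634597 far x 0.6517003626476813 end y 0.09795828147701047
 origin [0.66136544 0.08146535] shaft in jig -0.12174428760206532 -0.07820176244301234
76.5 near x 0.5898650317453985 far x 0.6529852013821862 end y 0.09366499891121233
 origin [0.6611756  0.08157042] shaft in jig -0.12207814415104247 -0.07740777687533636
```

```bash
python3 -m creep '[[0,0,-1,-0.9,1],[0,0,-1,-1,1],[0,0,0,0,1]]' && python3 -m creep '[[-0.3,-0.4,0,0,1],[-0.8,-1,0,0,1],[-0.8,-1,0,0,1],[-0.8,-1,0,0,1],[-0.8,-1,0,0,1],[-0.8,-1,0,0,1],[-0.8,-1,0,0,1],[-0.8,-1,0,0,1],[-0.8,-1,0,0,1],[-0.8,-1,0,0,1],[-0.8,-1,0,0,1],[-0.4,-0.5,0,0,1]]'
cat >> h.py <<'E'
O=np.array([.660,.082]);TH=np.radians(76.1)
Y=np.array([np.cos(TH),np.sin(TH)]);X=np.array([Y[1],-Y[0]])
def jig(p): return np.r_[(np.array(p[:2])-O)@X,(np.array(p[:2])-O)@Y,p[2]]
def st():
    s=readout.observe();R=cv2.Rodrigues(s['ee_rot'])[0]
    print('t',s['clock'],'jig mm',np.round(jig(s['position'])*1000,1),'yawY',np.degrees(np.arctan2(R[1,1],R[0,1])),'zaxis',R[:,2].round(3),'F',s['force'].round(1),'w',s['width'])
E
python3 -c "from h import *;st()"
```

```text
clock: 0.57
position: [0.2288, 0.5833, 0.3101]
ee_rot: [0.377, 3.118, 0.009]
force: [-0.4, -0.5, -0.5]
width: 0.998
gripper_force: 0.0
clock: 2.08
position: [0.4615, 0.0711, 0.3057]
ee_rot: [-0.386, -3.116, 0.002]
force: [-0.1, 1.3, -0.7]
width: 1.002
gripper_force: 0.0
t 2.075 jig mm [-190.1  -58.3  305.7] yawY 75.89380486919809 zaxis [-0.002 -0.001 -1.   ] F [-0.1  1.3 -0.7] w 1.0016487846369364
```

```bash
python3 -m creep '[[-0.25,-0.25,0,0,1],[-0.25,-0.25,0.5,0,1],[0,0,0.5,0,1],[0,0,0,0,1],[0,0,0,0,1]]' && python3 - <<'E'
from h import *
st()
im=grab('wrist','w1.png')
v,u=np.mgrid[0:384:2,0:512:2];uv=np.c_[u.ravel(),v.ravel()];P=depth(im,uv);ok=im['z_map'][uv[:,1],uv[:,0]]>0
J=np.c_[(P[:,:2]-O)@X,(P[:,:2]-O)@Y,P[:,2]]
s=ok&(J[:,2]>.055)&(J[:,2]<.095)&(J[:,0]<-.07)&(J[:,0]>-.17)&(J[:,1]<.04)&(J[:,1]>-.2)
print(s.sum(),J[s].min(0),J[s].max(0),cv2.minAreaRect(J[s][:,:2].astype(np.float32)*1000))
E
```

```text
clock: 2.7
position: [0.4765, 0.0515, 0.2671]
ee_rot: [-0.377, -3.119, -0.0]
force: [-0.0, -0.7, -0.1]
width: 1.0
gripper_force: 0.0
t 2.7 jig mm [-170.8  -73.6  267.1] yawY 76.21826337776663 zaxis [-0.  0. -1.] F [-0.  -0.7 -0.1] w 1.0003590311742925
1083 [-0.14419664 -0.15263965  0.05549202] [-0.09491686 -0.00361333  0.08812659] ((-119.29351043701172, -77.9974365234375), (48.52567672729492, 148.90267944335938), 0.5762924551963806)
```

View pics/w1.png

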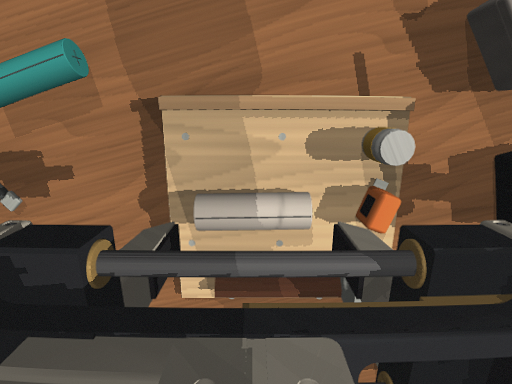

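The wrist view shows the shaft at (253,211) on the deck, clear of the tin (395,147) and tape (380,208). In jig coordinates it is at (-119,-78) mm, which agrees with the top view. Next I descend behind it.

```bash
python3 -m creep '[[0,-0.1,0.5,0,1],[0,0,0.8,0,1],[0,0,0.8,0,1],[0,0,0.8,0,1],[0,0,0.8,0,1],[0,0,0.8,0,1],[0,0,0.5,0,1],[0,0,0.3,0,1],[0,0,0,0,1],[0,0,0,0,1]]' && python3 -c "from h import *;st()"
```

```text
clock: 4.0
position: [0.4764, 0.0474, 0.0555]
ee_rot: [0.378, 3.118, 0.001]
force: [-0.6, 0.6, -0.2]
width: 0.997
gripper_force: 0.0
t 4.0 jig mm [-169.9  -77.7   55.5] yawY 76.18409511641556 zaxis [ 0.001  0.    -1.   ] F [-0.6  0.6 -0.2] w 0.9969818829327889
```

```bash
python3 -m creep '[[-0.15,0,0,0,1],[-0.15,0,0,0,1],[-0.1,0,0,0,1],[-0.1,0,0,0,1],[-0.15,0,0,0,1],[-0.15,0,0,0,1],[-0.15,0,0,0,1],[-0.15,0,0,0,1],[-0.15,0,0,0,1],[-0.15,0,0,0,1],[-0.1,0,0,0,1],[-0.1,0,0,0,1]]' && python3 - <<'E'
from h import *
st()
cat=None
im=grab('top')
v,u=np.mgrid[95:225,160:305];uv=np.c_[u.ravel(),v.ravel()];P=depth(im,uv)
J=np.c_[(P[:,:2]-O)@X,(P[:,:2]-O)@Y,P[:,2]]
im=grab('scene','s2.png')
E
```

```text
clock: 5.5
position: [0.5381, 0.0319, 0.0547]
ee_rot: [0.378, 3.119, 0.0]
force: [-0.4, 0.7, 0.3]
width: 1.0
gripper_force: 0.0
t 5.5 jig mm [-106.3  -77.9   54.7] yawY 76.17389133762947 zaxis [ 0.  0. -1.] F [-0.4  0.7  0.3] w 0.9996871486830917
```

View pics/s2.png

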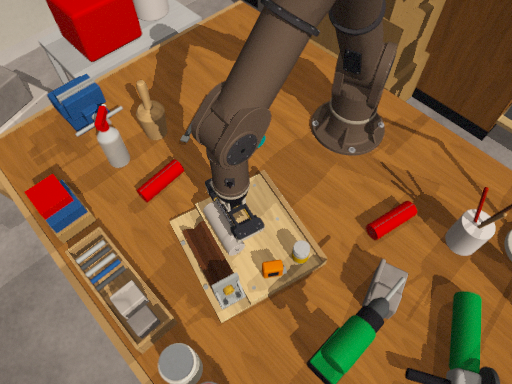

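The shaft has rolled ahead of the fingers to about (222,228) and is still parallel to the V. I continue to the V.

```bash
python3 -m creep '[[-0.12,0,0,0,1],[-0.12,0,0,0,1],[-0.12,0,0,0,1],[-0.12,0,0,0,1],[-0.12,0,0,0,1],[-0.12,0,0,0,1],[-0.12,0,0,0,1],[-0.12,0,0,0,1],[-0.12,0,0,0,1],[-0.12,0,0,0,1],[-0.1,0,0,0,1],[0,0,0,0,1]]' && cat >> h.py <<'E'
def shaft(im,lo=.045):
    v,u=np.mgrid[95:225,160:305] if im['position'][2]>1.1 else np.mgrid[0:384:2,0:512:2]
    uv=np.c_[u.ravel(),v.ravel()];P=depth(im,uv)
    J=np.c_[(P[:,:2]-O)@X,(P[:,:2]-O)@Y,P[:,2]]
    s=(J[:,2]>lo)&(J[:,2]<.095)&(abs(J[:,0]+.02)<.06)&(J[:,1]<.05)&(J[:,1]>-.22)
    s&=im['z_map'][uv[:,1],uv[:,0]]>0
    print(s.sum(),'max z',np.percentile(J[s][:,2],98),cv2.minAreaRect(J[s][:,:2].astype(np.float32)*1000))
E
python3 - <<'E'
from h import *
st();shaft(grab('scene','s3.png'))
E
```

```text
clock: 7.1
position: [0.5887, 0.0194, 0.0547]
ee_rot: [0.378, 3.118, -0.0]
force: [0.6, -0.2, 1.0]
width: 0.999
gripper_force: 0.0
t 7.1 jig mm [-54.1 -77.9  54.7] yawY 76.16531698797941 zaxis [ 0. -0. -1.] F [ 0.6 -0.2  1. ] w 0.998520953562088
253 max z 0.07495086415254847 ((-1.1484127044677734, -74.70724487304688), (152.51715087890625, 49.19121170043945), 89.51311492919922)
```

```bash
python3 -c "
import cv2;a=cv2.imread('pics/s3.png')[150:330,150:350];cv2.imwrite('pics/s3c.png',cv2.resize(a,None,fx=3,fy=3))"
```

```text
(no output)
```

View pics/s3c.png

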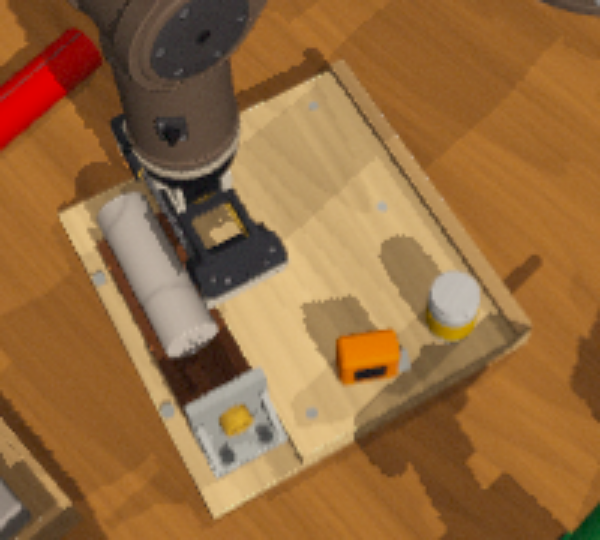

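The shaft lies in the V, with its ends at crop (120,210) and (190,340), and measures (-1,-75) mm with its top at 75 mm. Now I withdraw, shut the fingers and go behind its -y end.

```bash
python3 -m creep '[[0.3,0,0,0,1],[0.1,0,-0.5,0,1],[0,0,-1,0,1],[0,0,-1,0,0],[0,0,-0.5,0,0],[0,0,0,0,0]]' 20 && python3 -m creep '[[-0.3,-0.5,0,0,0],[-0.5,-0.8,0,0,0],[-0.5,-0.8,0,0,0],[-0.4,-0.6,0,0,0],[0,-0.2,0,0,0],[0,0,0,0,0],[0,0,0,0,0]]' && python3 - <<'E'
from h import *
st();shaft(grab('top','t4.png'));shaft(grab('scene'))
E
```

```text
clock: 7.9
position: [0.5737, 0.0235, 0.1776]
ee_rot: [0.377, 3.115, 0.002]
force: [-0.1, 0.4, 0.3]
width: 0.723
gripper_force: 0.0
clock: 8.78
position: [0.6108, -0.1037, 0.1746]
ee_rot: [-0.375, -3.118, -0.002]
force: [0.3, 0.5, -0.5]
width: 0.009
gripper_force: 0.0
t 8.775 jig mm [  -3.2 -192.1  174.6] yawY 76.28124653441327 zaxis [-0.001  0.001 -1.   ] F [ 0.3  0.5 -0.5] w 0.009410672571026268
601 max z 0.07588303573957811 ((-2.3817882537841797, -60.31636428833008), (48.51197052001953, 117.50678253173828), 0.4970576763153076)
252 max z 0.07564839701061563 ((-1.4848651885986328, -75.4527359008789), (151.9913787841797, 49.42514419555664), 89.0650863647461)
```

```bash
python3 -m creep '[[-0.05,0,0.5,0,0],[0,0,0.8,0,0],[0,0,0.8,0,0],[0,0,0.6,0,0],[0,0,0.4,0,0],[0,0,0.15,0,0],[0,0,0,0,0],[0,0,0,0,0]]' && python3 -m creep '[[0,0.1,0,0,0],[0,0.1,0,0,0],[0,0.1,0,0,0],[0,0.1,0,0,0],[0,0.08,0,0,0],[0,0.06,0,0,0],[0,0.06,0,0,0],[0,0.06,0,0,0],[0,0.06,0,0,0]]'; python3 -c "from h import *;st()"
```

```text
clock: 9.88
position: [0.6137, -0.1061, 0.0456]
ee_rot: [0.378, 3.117, 0.0]
force: [-0.6, 0.2, -0.2]
width: 0.005
gripper_force: 0.0
clock: 11.0
position: [0.6193, -0.0808, 0.0448]
ee_rot: [-0.381, -3.118, 0.004]
force: [-1.8, -7.7, 1.3]
width: 0.006
gripper_force: 3.8
t 11.0 jig mm [  -0.4 -167.8   44.8] yawY 76.04960735664008 zaxis [-0.001 -0.003 -1.   ] F [-1.8 -7.7  1.3] w 0.005903380752411394
```

```bash
python3 -m creep '[[0,0.06,0,0,0],[0,0.06,0,0,0],[0,0.06,0,0,0],[0,0.06,0,0,0],[0,0.06,0,0,0],[0,0.06,0,0,0],[0,0.06,0,0,0],[0,0.06,0,0,0],[0,0.06,0,0,0],[0,0.06,0,0,0],[0,0.06,0,0,0]]'; python3 - <<'E'
from h import *
st();shaft(grab('scene','s5.png'))
E
```

```text
clock: 12.38
position: [0.6256, -0.0554, 0.0448]
ee_rot: [-0.382, -3.118, 0.005]
force: [-1.8, -7.0, 1.9]
width: 0.007
gripper_force: 3.9
t 12.375 jig mm [  -0.4 -141.6   44.8] yawY 76.03198765895526 zaxis [-0.001 -0.003 -1.   ] F [-1.8 -7.   1.9] w 0.007020804980391549
194 max z 0.07583125612358924 ((-0.8153209686279297, -50.749420166015625), (49.31072998046875, 158.74969482421875), 0.32233893871307373)
```

```bash
python3 -m creep '[[0,0.06,0,0,0],[0,0.06,0,0,0],[0,0.06,0,0,0],[0,0.06,0,0,0],[0,0.06,0,0,0],[0,0.06,0,0,0],[0,0.06,0,0,0],[0,0.06,0,0,0],[0,0.04,0,0,0],[0,0.04,0,0,0]]'; python3 - <<'E'
from h import *
st();im=grab('scene')
a=im['pixels'][200:310,170:270];cv2.imwrite('pics/s6c.png',cv2.resize(a,None,fx=5,fy=5,interpolation=cv2.INTER_CUBIC))
E
```

```text
clock: 13.68
position: [0.6309, -0.0338, 0.0448]
ee_rot: [-0.382, -3.118, 0.005]
force: [-2.4, -8.1, 2.5]
width: 0.002
gripper_force: 4.0
t 13.675 jig mm [  -0.4 -119.4   44.8] yawY 76.0322902854195 zaxis [-0.001 -0.003 -1.   ] F [-2.4 -8.1  2.5] w 0.0021956323981544117
```

View pics/s6c.png

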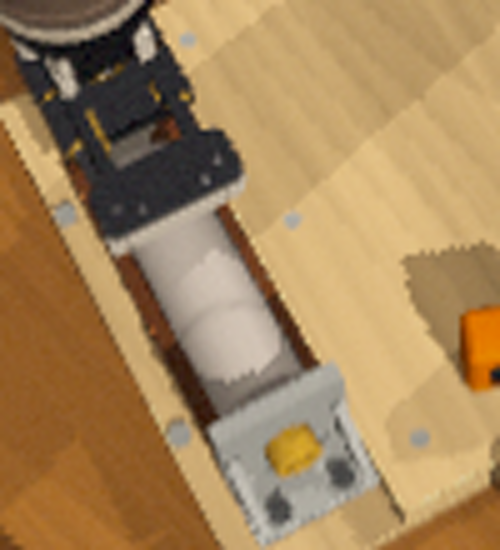

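The shaft's end is close to the plate (crop 225,395) and about 9 mm should remain. I creep on, watching the force.

```bash
python3 -m creep '[[0,0.03,0,0,0],[0,0.03,0,0,0],[0,0.03,0,0,0],[0,0.03,0,0,0],[0,0.03,0,0,0]]'; python3 -c "from h import *;st()"; python3 -m creep '[[0,0.03,0,0,0],[0,0.02,0,0,0]]'; python3 -c "from h import *;st()"
```

```text
clock: 14.35
position: [0.6324, -0.0279, 0.0448]
ee_rot: [-0.382, -3.118, 0.005]
force: [-2.4, -8.4, 1.3]
width: 0.006
gripper_force: 4.1
t 14.35 jig mm [  -0.4 -113.4   44.8] yawY 76.03449541475963 zaxis [-0.001 -0.003 -1.   ] F [-2.4 -8.4  1.3] w 0.006158358543210378
clock: 14.6
position: [0.6329, -0.026, 0.0448]
ee_rot: [-0.382, -3.118, 0.005]
force: [-2.6, -6.9, 1.7]
width: 0.007
gripper_force: 4.1
t 14.6 jig mm [  -0.4 -111.3   44.8] yawY 76.03446801522945 zaxis [-0.001 -0.003 -1.   ] F [-2.6 -6.9  1.7] w 0.007163809232400019
```

```bash
for i in 1; do python3 -m creep '[[0,0.02,0,0,0],[0,0.02,0,0,0]]'; python3 -m creep '[[0,0.02,0,0,0],[0,0.02,0,0,0]]' ; done | grep -E 'pos|force:'
```

```text
position: [0.6332, -0.0245, 0.0448]
force: [-2.1, -8.3, 1.6]
gripper_force: 4.1
position: [0.6336, -0.023, 0.0448]
force: [-2.5, -7.9, 1.8]
gripper_force: 4.1
```

```bash
(python3 -m creep '[[0,0.02,0,0,0],[0,0.02,0,0,0]]'; python3 -m creep '[[0,0.02,0,0,0],[0,0.02,0,0,0]]'; python3 -m creep '[[0,0.02,0,0,0],[0,0.02,0,0,0]]') | grep -E 'pos|force:'; python3 -c "from h import *;st()"
```

```text
position: [0.634, -0.0214, 0.0448]
force: [-3.0, -9.1, 2.5]
gripper_force: 5.1
position: [0.6339, -0.0214, 0.0448]
force: [-4.4, -12.7, 4.5]
gripper_force: 6.7
position: [0.6339, -0.0214, 0.0448]
force: [-5.7, -15.5, 3.6]
gripper_force: 8.6
t 15.85 jig mm [  -0.5 -106.6   44.8] yawY 75.90225799777922 zaxis [-0.002 -0.006 -1.   ] F [ -5.7 -15.5   3.6] w 0.0038471676218121828
```

Motion has stopped while the force rises, so the shaft is against the plate. I back off and check.

```bash
python3 -m creep '[[0,-0.1,0,0,0],[0,-0.2,0,0,0],[0,-0.5,0,0,0],[0,-0.8,0,0,0],[0,-0.5,-0.5,0,0],[0,0,-1,0,0],[0,0,-1,0,0],[0,-0.5,-0.5,0,0],[0,-0.5,0,0,0],[0,0,0,0,0],[0,0,0,0,0]]' >/dev/null; python3 - <<'E'
from h import *
st();im=grab('top');shaft(im);sc=grab('scene');shaft(sc)
a=im['pixels'][90:230,155:310];cv2.imwrite('pics/t7c.png',cv2.resize(a,None,fx=4,fy=4,interpolation=cv2.INTER_CUBIC))
E
```

```text
t 17.225 jig mm [  -1.  -223.6  163.7] yawY 76.1820184992104 zaxis [-0.002  0.001 -1.   ] F [-0.1  0.6 -0.9] w 0.0050469025583568675
785 max z 0.0760414982614649 ((-0.8635997772216797, -19.92302703857422), (139.46473693847656, 52.056053161621094), 89.67486572265625)
237 max z 0.07510609618550283 ((-0.9471168518066406, -19.254470825195312), (136.9263153076172, 49.627506256103516), 89.84015655517578)
```

View pics/t7c.png

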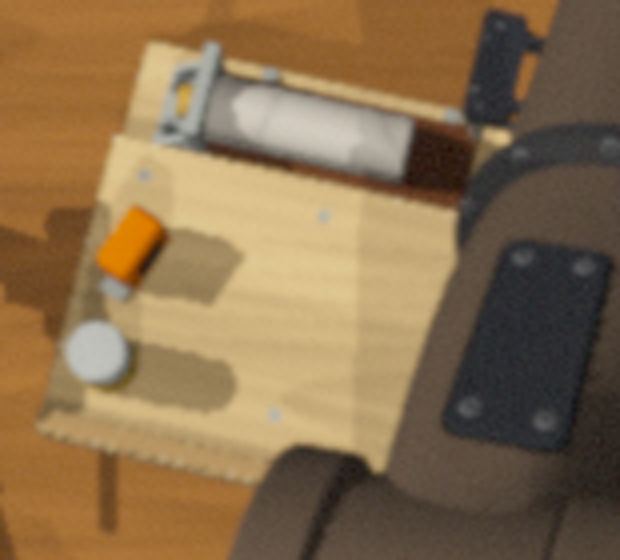

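The shaft lies in the V right against the plate (crop 205,110). Its rear end at y≈-89.6 mm puts the centre at about -14.6 mm. The tin and tape are where they were, so I hand in.

```bash
python3 -c "from h import *;print(sign_off())"
```

```text
the job is handed in; nothing more can be done
None
```

The white shaft was rolled into the V and slid up against the guide plate using finger pushes only, and the job was handed in with the arm clear; sign-off gave no verdict.

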